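# Scan the library book under the speaker

## Robot

A 6-joint arm with a two-finger parallel gripper is mounted at the origin on the work surface. World frame = base frame: x ahead of the robot, y to its left, z up, the work surface at z = 0. Lengths are in m, angles in rad, forces in N, time in s.
With the tool pointing down it reaches from about 0.3 to 0.875 m from the base axis. Payload 6.4 kg.
Tool frame: the origin (TCP) lies midway between the tips of the shut fingers; the grasp point (between the pads) lies 19 mm behind it; z points along the fingers, y is the line along which they close (so a half turn about z gives the same grasp; the last joint's range is limited). The gripper opens to 85 mm and grips with 20 to 120 N. Pads are 22 mm wide; open, the fingers measure 114 mm over their backs; the gripper's body (76 mm by 85 mm) begins 54 mm behind the grasp point. The pads swing forward as they close: fully open they stand 13 mm farther back than shut.
Start: joints at [0.993, 0.181, 1.607, -0, 1.354, -0.206], TCP at [0.209, 0.536, 0.231] pointing down, gripper open.
Joint ranges: [-2.99, 2.99], [-0.89, 2.07], [0.3, 2.58], [-1.14, 4.28], [0, 2.63], [-3.12, 3.12]. Speed limits (rad/s): [2.57, 2.57, 3.01, 3.14, 3.14, 3.14].

## Interface

Orientations are given as a rotation vector (axis times angle).
In Python, from rig import robot, viewer gives the robot as it stands.
- The arm moves only by the tool move_arm, never from a script. Its argument "rows" is a list that holds one entry, the list of rows, each a list of 6 numbers: the shift along the tool's x, y, z in m, then the turn, a rotation vector about the tool's x, y, z in rad. A call has 1 to 8 rows; each row shifts and turns the commanded pose from where the row before left it, along the tool's axes as they then stand; what a row does not reach is not made up. A row lasts 1/8 s, in which the tool goes at most 62.5 mm and 10.7 degrees, less where a joint would pass 70% of its speed; a pose out of reach is approached as far as the arm can. A call with a gripper value outside its range is refused whole. "grip" is the opening in per cent of the stroke, from 0 (shut) to 100 (fully open), set as the call begins (left out, the last holds). The fingers move at their own pace and stop on an object; the grip force is fixed at half the most. Time passes only in rows, so rows that do not move let the fingers close. It gives the time, the measured TCP pose, the force, the opening and the grip force at its end, in the units of the state.
- robot.state(): the state, without advancing time (a new reading comes with each control period).
- viewer.get_image(name): name is "scene" or "top" or "wrist"; returns (picture, depth): 480x640x3 uint8, blue, green, red; 480x640 float32, m along the optical axis (not along the pixel's ray), 0 where there is no reading.
- viewer.get_calibration(name): a dict with "K" (3x3 intrinsics, pixels), "k1" (the pictures are not rectified: a ray, as slopes to the right and down, at radius r is drawn at 1 + k1 r^2 times it, then the intrinsics apply), "eye" and "attitude" of the camera in the world. Camera axes: x right, y down, z forward; pixel columns grow to the right and rows downward; lengths in m; the calibration is good to about 2 mm. A picture is of the moment at which its call begins: read the wrist's pose just before it. get_calibration takes no time and is no camera call; for the wrist camera it gives the pose at the moment of the call.
- robot.hand_in(): hands the job in; it is judged then, once.
The state is a dict: "clock": time; "joints": joint angles; "qvel": joint speeds; "joint_efforts": joint torques, N m; "tool_pos": TCP position; "orientation": TCP orientation; "force": force on the tool from outside, world axes, zero at the start; "moment": the same for the moment, N m; "opening": opening from 0.0 (shut) to 1.0 (fully open); "gripper_force": force on a finger pad.
Only numpy, scipy, OpenCV 4.12 (cv2) and the standard library are available. Lean on these libraries where they do the work, as an engineer would, in place of code of your own. Each camera call takes 0.05 s, during which the arm holds its last target. There are 200 camera calls.

## Task

The bar-code sticker on the green book has to be read, but the little red speaker is standing on it: stand the speaker upright on the middle of its cork coaster, take the cordless scanner out of its charging cradle, aim it at the middle of the green book's sticker from about 10 cm, roughly square to it and with the scan line across all the bars, and hold it steady there for a second until it reads (it reads by itself, no key to press). Then lay the scanner fully back in its cradle, nose down as it was. Drop neither of them, do not read the blue book by mistake, and leave the books and everything else on the desk where they are.

Things in the scene. Friction and masses are not known exactly. Their poses are not given: they have to be found in the camera images.
- speaker: small puck speaker, red with black top, upright cylinder 60 mm across and 46 mm high, 0.2 kg; origin at the centre of its underside, z up. It starts standing on the green book, over its sticker.
- coaster: round cork coaster, fixed to the desk, 110 mm across, 5 mm thick; origin at the centre of its underside, on the desk.
- scanner: cordless stick bar-code scanner, 0.12 kg, in the cradle: dark grey body 40 mm wide, 28 high, 130 long in all; the front 33 mm is a black head 50 wide, 34 high, underside flush, dark red window in its end. Origin: middle of length, width and body height. x runs out of the window (beam), y across (the scan line spreads along y), z out of the top. Grip across the 40 mm within 15 mm of the origin.
- window (a point): centre of the scanner's window, 65 mm ahead of its origin, axes as the scanner's; beam along +x. It reads by itself a sticker 50 to 150 mm ahead, its centre within 20 mm of the beam along y and 14 mm along z, beam within 40 degrees of square to the sticker, scan line within 20 degrees of the sticker's long side, held still for 0.8 s.
- cradle: light grey charging cradle, fixed; base 150 x 86 x 10 mm, origin at the centre of its underside on the desk. The scanner lies on a ramp 32 mm wide, nose along the cradle's +x and 30 degrees down, against a 12 mm lip, its head between low cheeks (3 mm to spare each side, from 41 mm ahead of the scanner's origin). Body sides are free for fingers; it lifts straight up.
- dock (a point): where the scanner's origin lies when docked: 62 mm straight above the cradle's origin; axes as the cradle's (not sloped).
- dock_window (a point): where the centre of the scanner's window lies when docked; axes as the cradle's.
- green_book: dark green hardback lying flat with its bar-code sticker up, loose, 190 x 130 x 20 mm, 0.45 kg; origin at the centre of its underside; x along the 190 mm side, z up.
- green_label (a point): centre of the green book's sticker, on its top face 20 mm above the desk, 40 mm from the book's centre towards its -x end; white, 66 mm long along its y and 36 mm along its x, black bars 28 mm long running along x, side by side along y (so the scan line must lie along y); z up, out of the sticker.
- blue_book: navy blue hardback of the same size and make, also with a sticker, loose; not to be read or moved.
- blue_label (a point): centre of the blue book's sticker, as on the green one.
- highlighter: yellow and black highlighter, 120 x 15 mm, lying on the blue book; leave alone.
- mouse: white computer mouse, 100 x 58 x 32 mm; origin at the centre of its underside; leave alone.
- figurine: small blue toy figure, 60 mm high, 34 mm across; origin at the centre of its underside; leave alone.
- water_bottle: clear bottle with red label and red cap, 64 mm across, 215 mm high; origin at the centre of its underside; leave alone.
- milk_bottle: white bottle with green label and cap, 68 mm across, 175 mm high; origin at the centre of its underside; leave alone.
- pen_cup: black cup 76 mm across with pens up to 155 mm high; origin at the centre of its underside; leave alone.
Not all that is in view belongs to the job. Of the things shaped like the coaster, the cork one is meant.

How it is judged:
By the outcome, as a careful person would: the job done as asked, in the order asked, and still so for the second after the job is handed in, with the robot touching nothing.
It also fails if it takes over 61 s, if anything falls off the work surface, if the arm or the gripper's body presses on something with over 40 N, if the wrist force passes 120 N, or if a joint passes its speed limit or range.

## Working session

There is one attempt and no reset: what is moved stays moved. The work goes in short steps, Python scripts to look and compute and a tool call to move; the robot and the scene stay as the last step left them, time stands still between calls to the robot, and variables do not carry over. Pictures are saved under pics/ and viewed, at most 10 in all, crops included, and the job is handed in when it is done.

Besides the shell and the picture viewer there is one more tool, called after ">>>" as a command line: name --argument value ..., lists and objects as JSON in quotes. move_arm: Moves the arm, as the interface text tells. Its arguments: {"type":"object","properties":{"rows":{"type":"array","items":{"type":"array","items":{"type":"array","items":{"type":"number"}}}},"grip":{"type":"number"}},"required":["rows"]}

```bash
mkdir -p pics; cat > h.py <<'E'
import numpy as np, cv2
from scipy.spatial.transform import Rotation as R
from rig import robot, viewer
def snap(name,fn):
    im,d=viewer.get_image(name); cv2.imwrite(f'pics/{fn}.png',im); np.save(f'pics/{fn}.npy',d); return im,d
def att(c):
    a=np.array(c['attitude'],float)
    return a if a.shape==(3,3) else R.from_rotvec(a).as_matrix()
def ray(c,u,v):
    K=np.array(c['K']); p=np.array([(u-K[0,2])/K[0,0],(v-K[1,2])/K[1,1]]); q=p.copy()
    for _ in range(20): q=p/(1+c['k1']*(q@q))
    return att(c)@np.array([q[0],q[1],1])
def onz(c,u,v,z):
    r=ray(c,u,v); e=np.array(c['eye']); return e+r*(z-e[2])/r[2]
def atd(c,u,v,d): return np.array(c['eye'])+ray(c,u,v)*d
E
python3 - <<'E'
from h import *
for n in('scene','top'):
    im,d=snap(n,n+'0'); print(n,viewer.get_calibration(n))
print(robot.state())
E
```

```text
scene {'K': array([[521.47069301,   0.        , 325.59221885],
       [  0.        , 521.47069301, 246.91598093],
       [  0.        ,   0.        ,   1.        ]]), 'k1': -0.05864364338323843, 'eye': array([1.0827382 , 0.56991669, 0.99579585]), 'attitude': array([-1.00238586, -2.55886748,  0.91108621])}
top {'K': array([[506.43160713,   0.        , 321.23319226],
       [  0.        , 506.43160713, 236.37711709],
       [  0.        ,   0.        ,   1.        ]]), 'k1': 0.019962520538088648, 'eye': array([ 0.44040808, -0.02012333,  1.31543497]), 'attitude': array([-2.2060048 ,  2.15614659, -0.06416743])}
{'clock': 0.1, 'joints': array([ 9.92688692e-01,  1.81479374e-01,  1.60789208e+00,  5.43722848e-06,
        1.35381969e+00, -2.06325630e-01]), 'qvel': array([-0.00155964, -0.00201927, -0.00238828, -0.00048889, -0.00132539,
        0.00021731]), 'joint_efforts': array([ 4.43439376e-04, -4.45878267e+01, -3.52235699e+01, -1.84131463e-04,
        4.29120482e-03,  2.64191851e-05]), 'tool_pos': array([0.20860328, 0.53529487, 0.23047485]), 'orientation': array([-5.80524072e-01, -3.08686270e+00,  2.31660240e-03]), 'force': array([-0.48983017,  0.4938266 , -0.38971688]), 'moment': array([-0.03114181, -0.0061066 , -0.01761419]), 'gripper_force': 0.0, 'opening': 0.9991255215361581}
```

View pics/top0.png

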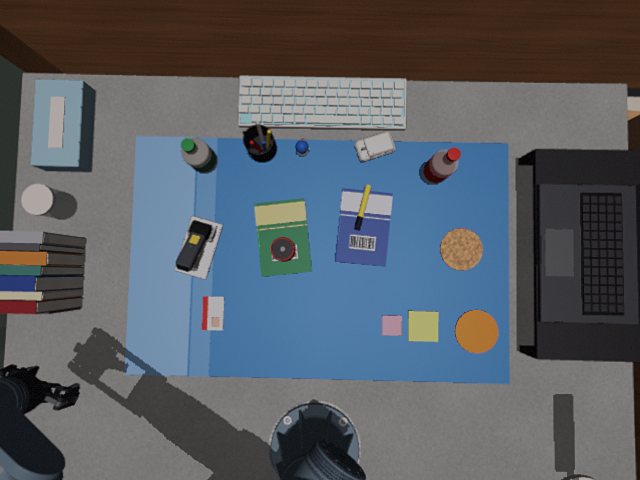

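View pics/scene0.png

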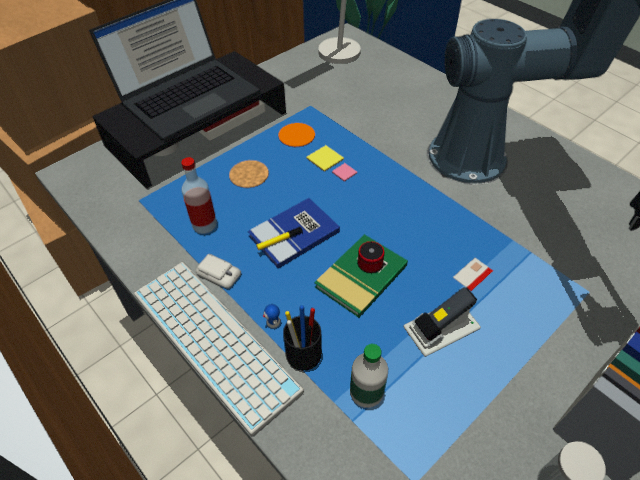

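The top view shows the green book at (284,238) with the speaker on it at (284,249), the scanner in its cradle at (197,245) and the cork coaster at (461,249). I'll enlarge to get finer positions.

```bash
python3 - <<'E'
from h import *
im=cv2.imread('pics/top0.png')
a=cv2.resize(im[195:285,165:325],None,fx=5,fy=5,interpolation=cv2.INTER_CUBIC)
cv2.imwrite('pics/c1.png',a)
c=viewer.get_calibration('top'); d=np.load('pics/top0.npy')
hsv=cv2.cvtColor(im,cv2.COLOR_BGR2HSV)
# coaster
m=np.zeros(im.shape[:2],np.uint8); m[220:280,430:495]=((hsv[220:280,430:495,0]<25)&(hsv[220:280,430:495,1]>60))*255
(x,y),(w,h),_=cv2.minAreaRect(cv2.findNonZero(cv2.morphologyEx(m,cv2.MORPH_OPEN,np.ones((3,3)))))
print('coaster',x,y,w,h,onz(c,x,y,.005))
# point clouds by depth
def cloud(u0,u1,v0,v1):
    return np.array([atd(c,u,v,d[v,u]) for v in range(v0,v1) for u in range(u0,u1) if d[v,u]>0])
P=cloud(265,305,230,268); s=P[P[:,2]>.055]; print('speaker',len(s),s.min(0),s.max(0),s.mean(0),(s.min(0)+s.max(0))/2)
P=cloud(245,320,195,285); s=P[(P[:,2]>.012)&(P[:,2]<.03)]; 
r=cv2.minAreaRect(s[:,:2].astype(np.float32)); print('green',r,np.median(s[:,2]))
P=cloud(330,400,182,272); s=P[(P[:,2]>.012)]; r=cv2.minAreaRect(s[:,:2].astype(np.float32)); print('blue',r)
P=cloud(170,228,210,285); s=P[P[:,2]>.03]
r=cv2.minAreaRect(s[:,:2].astype(np.float32)); print('scanner',r,s[:,2].max()); 
i=s[:,2].argmax(); print('high',s[i])
s=P[(P[:,2]>.004)]; print('cradle',cv2.minAreaRect(s[:,:2].astype(np.float32)))
E
```

```text
coaster 460.7500305175781 248.75 41.719295501708984 41.01219177246094 [ 0.5071542 -0.3659606  0.005    ]
speaker 460 [0.46608982 0.06017186 0.05605646] [0.52361787 0.11748045 0.07404794] [0.49398419 0.08847185 0.06597608] [0.49485384 0.08882615 0.0650522 ]
green ((0.5264443755149841, 0.09341961145401001), (0.19020557403564453, 0.1303102970123291), 7.6434526443481445) 0.019626645171743062
blue ((0.5627943277359009, -0.1149691715836525), (0.1302604079246521, 0.20128072798252106), 85.2171630859375)
scanner ((0.4970889985561371, 0.31222984194755554), (0.06663710623979568, 0.12748843431472778), 72.68966674804688) 0.11103394697905
high [0.44351968 0.31294922 0.11103395]
cradle ((0.495909720659256, 0.31220459938049316), (0.19238542020320892, 0.14885401725769043), 2.142779588699341)
```

View pics/c1.png

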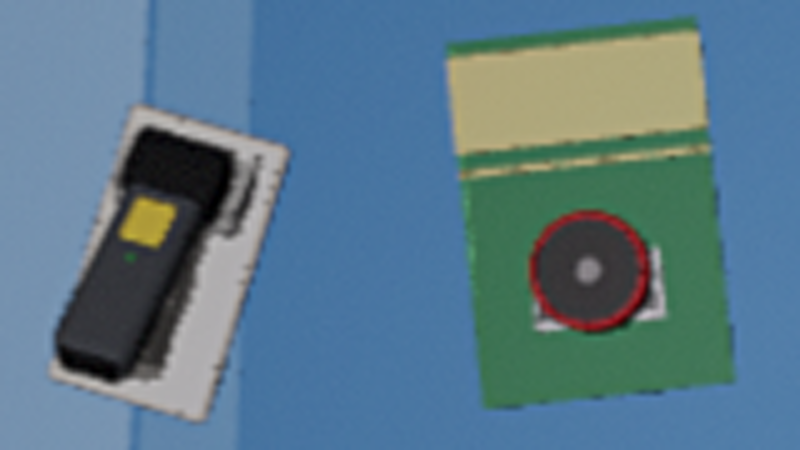

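The crop shows the cradle's base corners at crop pixels (135,105), (290,148), (208,420) and (50,375). The scanner's black head points up the picture (+x), and the speaker covers the sticker. The green book measures 190 x 130 at z 0.0196, which matches the size given. Next is a planner helper and the scanner numbers.

```bash
cat >> h.py <<'E'
def down(az,tilt=0,pitchaz=None):
    """tool pointing down, tool y along azimuth az (deg); tilt: tool z leans by tilt deg towards az-90"""
    a=np.radians(az); y=np.array([np.cos(a),np.sin(a),0]); f=np.array([np.sin(a),-np.cos(a),0]); t=np.radians(tilt)
    z=f*np.sin(t)-np.array([0,0,1])*np.cos(t); return np.c_[np.cross(y,z),y,z]
def pose():
    s=robot.state(); return np.array(s['tool_pos']),R.from_rotvec(s['orientation']).as_matrix()
def plan(p1,M1,n,p0=None,M0=None):
    if p0 is None: p0,M0=pose()
    dr=R.from_matrix(M1@M0.T).as_rotvec(); p,M=p0.copy(),M0.copy(); rows=[]
    for k in range(1,n+1):
        pt=p0+(p1-p0)*k/n; Mt=R.from_rotvec(dr*k/n).as_matrix()@M0
        t=np.round(M.T@(pt-p),3 if k<n else 4); w=np.round(R.from_matrix(M.T@Mt).as_rotvec(),3)
        p=p+M@t; M=M@R.from_rotvec(w).as_matrix(); rows.append([float(x)+0 for x in np.r_[t,w]])
    print('n',n,'dist',np.linalg.norm(p1-p0)*1e3,'turn',np.degrees(np.linalg.norm(dr)))
    for r in rows: print([round(x,4) for x in r])
    return p,M
E
python3 - <<'E'
from h import *
c=viewer.get_calibration('top')
q=[(135,105),(290,148),(208,420),(50,375)]
P=np.array([onz(c,165+u/5-.4,195+v/5-.4,.01)[:2] for u,v in q])
print(P,P.mean(0)); d=(P[0]+P[1]-P[2]-P[3])/2; print(np.linalg.norm(d),np.degrees(np.arctan2(d[1],d[0])),np.linalg.norm(P[0]-P[1]))
p,M=pose(); print(M, np.degrees(np.arctan2(M[1,1],M[0,1])))
cw=viewer.get_calibration('wrist'); print(np.round(M.T@(cw['eye']-p),4)); print(np.round(M.T@att(cw),3))
az=np.degrees(np.arctan2(M[1,1],M[0,1]))
plan(np.array([.4945,.0887,.15]),down(73-180 if abs(az+107)<90 else 73),16)
E
```

```text
[[0.577121   0.33193039]
 [0.55654301 0.25069812]
 [0.41519728 0.2876907 ]
 [0.43644518 0.36994345]] [0.49632662 0.31006567]
0.14591264310198385 -14.893454041327589 0.0837981812217105
[[-9.31680892e-01  3.63276677e-01 -8.77929199e-04]
 [ 3.63277585e-01  9.31679994e-01 -1.33583616e-03]
 [ 3.32670951e-04 -1.56350502e-03 -9.99998722e-01]] 68.69840782214867
[ 7.120e-02  1.000e-04 -1.428e-01]
[[ 0.001 -0.959 -0.282]
 [ 1.     0.001  0.   ]
 [-0.    -0.282  0.959]]
n 16 dist 536.3395554878467 turn 4.302581528662623
[-0.027, -0.02, 0.005, 0.0, 0.0, -0.005]
[-0.026, -0.019, 0.005, 0.0, 0.0, -0.004]
[-0.027, -0.02, 0.005, 0.0, 0.0, -0.005]
[-0.027, -0.02, 0.005, 0.0, 0.0, -0.005]
[-0.026, -0.02, 0.005, 0.0, 0.0, -0.004]
[-0.026, -0.02, 0.005, -0.001, 0.0, -0.005]
[-0.027, -0.02, 0.005, 0.0, 0.0, -0.005]
[-0.026, -0.021, 0.005, 0.0, 0.0, -0.005]
[-0.026, -0.02, 0.005, 0.0, 0.0, -0.004]
[-0.026, -0.021, 0.005, 0.0, 0.0, -0.005]
[-0.026, -0.02, 0.005, 0.0, 0.0, -0.005]
[-0.025, -0.021, 0.005, 0.0, 0.0, -0.004]
[-0.026, -0.021, 0.006, 0.0, 0.0, -0.005]
[-0.025, -0.021, 0.005, 0.0, 0.0, -0.005]
[-0.026, -0.022, 0.005, 0.0, 0.0, -0.004]
[-0.0253, -0.021, 0.0046, -0.001, 0.0, -0.005]
```

>>> move_arm --rows '[[[-0.027,-0.02,0.005,0,0,-0.005],[-0.026,-0.02,0.005,0,0,-0.005],[-0.027,-0.02,0.005,0,0,-0.005],[-0.027,-0.02,0.005,0,0,-0.005],[-0.026,-0.02,0.005,0,0,-0.005],[-0.026,-0.02,0.005,0,0,-0.005],[-0.027,-0.02,0.005,0,0,-0.005],[-0.026,-0.021,0.005,0,0,-0.005]]]' --grip 100

```text
clock: 1.1
tool_pos: [0.3521, 0.3101, 0.1909]
orientation: [-0.518, -3.098, 0.0]
force: [0.6, 0.3, -0.0]
opening: 0.999
gripper_force: 0.0
```

>>> move_arm --rows '[[[-0.026,-0.02,0.005,0,0,-0.005],[-0.026,-0.021,0.005,0,0,-0.005],[-0.026,-0.02,0.005,0,0,-0.005],[-0.025,-0.021,0.005,0,0,-0.004],[-0.026,-0.021,0.006,0,0,-0.005],[-0.025,-0.021,0.005,0,0,-0.005],[-0.026,-0.022,0.005,0,0,-0.004],[-0.025,-0.021,0.005,0,0,-0.005]]]'

```text
clock: 2.1
tool_pos: [0.4953, 0.0878, 0.1498]
orientation: [-0.46, -3.107, 0.0]
force: [1.0, 0.0, 0.3]
opening: 1.002
gripper_force: 0.0
```

>>> move_arm --rows '[[[0,0,0,0,0,0],[0,0,0,0,0,0]]]'

```text
clock: 2.35
tool_pos: [0.4945, 0.0892, 0.1499]
orientation: [-0.46, -3.106, -0.0]
force: [-0.9, 0.2, -0.3]
opening: 1.001
gripper_force: 0.0
```

```bash
python3 - <<'E'
from h import *
c=viewer.get_calibration('wrist'); im,d=snap('wrist','w1'); p,M=pose(); print(p)
v,u=np.mgrid[0:480:2,0:640:2]; 
P=np.array([atd(c,a,b,d[b,a]) for a,b in zip(u.ravel(),v.ravel()) if d[b,a]>0])
Q=P[(np.hypot(P[:,0]-.494,P[:,1]-.089)<.045)]
s=Q[(Q[:,2]>.06)&(Q[:,2]<.075)]; print('spk',len(s),s.min(0),s.max(0),(s.min(0)+s.max(0))/2,cv2.minEnclosingCircle(s[:,:2].astype(np.float32)))
plan(np.array([.4945,.0887,.030]),M,6)
E
```

```text
[0.49445562 0.08944773 0.15007123]
spk 1356 [0.4679475  0.05976446 0.06006149] [0.52692451 0.11892219 0.06881538] [0.49743601 0.08934332 0.06443843] ((0.49708548188209534, 0.08927582949399948), 0.029988061636686325)
n 6 dist 120.07356731727073 turn 0.0
[0.0, 0.0, 0.02, 0.0, 0.0, 0.0]
[0.0, 0.0, 0.02, 0.0, 0.0, 0.0]
[0.0, 0.0, 0.02, 0.0, 0.0, 0.0]
[0.0, 0.0, 0.02, 0.0, 0.0, 0.0]
[0.0, -0.001, 0.02, 0.0, 0.0, 0.0]
[-0.0004, 0.0003, 0.0201, 0.0, 0.0, 0.0]
```

View pics/w1.png

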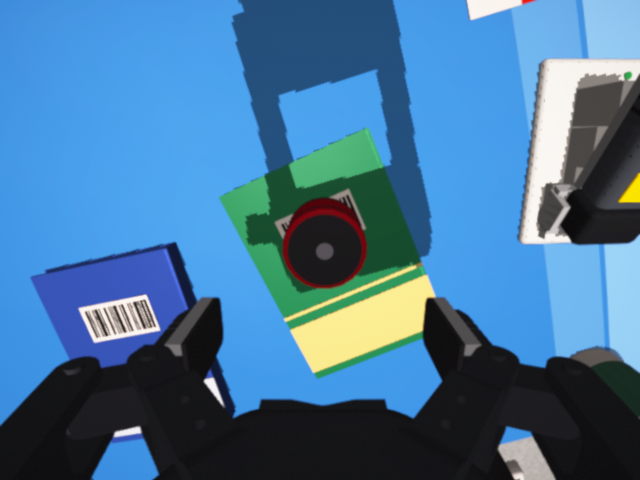

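The wrist view shows the speaker at (324,246) between the open fingers, with a measured radius of 30 mm, which fits. I'll descend and grip.

>>> move_arm --rows '[[[-0.001,0,0.02,0,0,0],[-0.001,0,0.02,0,0,0],[0,0,0.025,0,0,0],[0,0,0.025,0,0,0],[0,0,0.02,0,0,0],[0,0,0.01,0,0,0],[0,0,0,0,0,0]]]'

```text
clock: 3.28
tool_pos: [0.4964, 0.0888, 0.03]
orientation: [-0.458, -3.107, 0.0]
force: [0.5, -1.0, 0.6]
opening: 0.999
gripper_force: 0.0
```

>>> move_arm --rows '[[[0,0,0,0,0,0],[0,0,0,0,0,0],[0,0,0,0,0,0],[0,0,0,0,0,0],[0,0,0,0,0,0],[0,0,0,0,0,0]]]' --grip 0

```text
clock: 4.03
tool_pos: [0.4981, 0.0883, 0.0317]
orientation: [0.46, 3.105, 0.001]
force: [-0.2, 1.7, 6.3]
opening: 0.684
gripper_force: 64.6
```

>>> move_arm --rows '[[[0,0,-0.01,0,0,0],[0,0,-0.02,0,0,0],[0,0,-0.03,0,0,0],[0,0,-0.04,0,0,0],[0,0,-0.02,0,0,0],[0,0,0,0,0,0]]]'

```text
clock: 4.78
tool_pos: [0.4984, 0.0882, 0.1525]
orientation: [0.459, 3.103, 0.001]
force: [-0.1, 0.2, -2.2]
opening: 0.685
gripper_force: 64.7
```

```bash
python3 - <<'E'
from h import *
p,M=pose(); print(p,robot.state()['opening'])
plan(np.array([.508,-.366,.12]),M,16)
E
```

```text
[0.4983707  0.08820161 0.15252621] 0.6853194879247497
n 16 dist 455.4665508792963 turn 0.0
[-0.009, -0.027, 0.002, 0.0, 0.0, 0.0]
[-0.009, -0.027, 0.002, 0.0, 0.0, 0.0]
[-0.008, -0.027, 0.002, 0.0, 0.0, 0.0]
[-0.009, -0.027, 0.002, 0.0, 0.0, 0.0]
[-0.009, -0.027, 0.002, 0.0, 0.0, 0.0]
[-0.009, -0.027, 0.002, 0.0, 0.0, 0.0]
[-0.009, -0.027, 0.002, 0.0, 0.0, 0.0]
[-0.008, -0.027, 0.002, 0.0, 0.0, 0.0]
[-0.009, -0.027, 0.002, 0.0, 0.0, 0.0]
[-0.009, -0.027, 0.002, 0.0, 0.0, 0.0]
[-0.009, -0.027, 0.002, 0.0, 0.0, 0.0]
[-0.008, -0.027, 0.003, 0.0, 0.0, 0.0]
[-0.009, -0.027, 0.002, 0.0, 0.0, 0.0]
[-0.009, -0.027, 0.002, 0.0, 0.0, 0.0]
[-0.009, -0.027, 0.002, 0.0, 0.0, 0.0]
[-0.0086, -0.027, 0.0017, 0.0, 0.0, 0.0]
```

>>> move_arm --rows '[[[-0.005,-0.014,0.001,0,0,0],[-0.009,-0.027,0.002,0,0,0],[-0.009,-0.027,0.002,0,0,0],[-0.009,-0.027,0.002,0,0,0],[-0.009,-0.027,0.002,0,0,0],[-0.009,-0.027,0.002,0,0,0],[-0.009,-0.027,0.002,0,0,0],[-0.008,-0.027,0.002,0,0,0]]]'

```text
clock: 5.78
tool_pos: [0.5009, -0.1268, 0.1334]
orientation: [-0.46, -3.105, -0.001]
force: [0.1, -0.7, -1.9]
opening: 0.689
gripper_force: 64.8
```

>>> move_arm --rows '[[[-0.009,-0.027,0.002,0,0,0],[-0.009,-0.027,0.002,0,0,0],[-0.009,-0.027,0.002,0,0,0],[-0.008,-0.027,0.003,0,0,0],[-0.009,-0.027,0.002,0,0,0],[-0.009,-0.027,0.002,0,0,0],[-0.009,-0.027,0.002,0,0,0],[-0.009,-0.027,0.002,0,0,0]]]'

```text
clock: 6.78
tool_pos: [0.5068, -0.3542, 0.117]
orientation: [-0.46, -3.106, -0.002]
force: [0.8, 0.5, -1.3]
opening: 0.688
gripper_force: 64.8
```

>>> move_arm --rows '[[[-0.004,-0.013,0.001,0,0,0],[0,0,0,0,0,0],[0,0,0,0,0,0]]]'

```text
clock: 7.15
tool_pos: [0.5076, -0.3653, 0.1169]
orientation: [-0.459, -3.107, -0.002]
force: [-0.2, -0.1, -2.1]
opening: 0.686
gripper_force: 64.8
```

```bash
python3 - <<'E'
from h import *
c=viewer.get_calibration('wrist'); p,M=pose(); im,d=snap('wrist','w2'); print(p,robot.state()['opening'])
v,u=np.mgrid[0:480:2,0:640:2]; k=[(a,b) for a,b in zip(u.ravel(),v.ravel()) if d[b,a]>0]
P=np.array([atd(c,a,b,d[b,a]) for a,b in k]); C=np.array([im[b,a] for a,b in k])
h=cv2.cvtColor(C[None].astype(np.uint8),cv2.COLOR_BGR2HSV)[0].astype(int)
s=P[(abs(P[:,2])<.015)&(np.hypot(P[:,0]-.507,P[:,1]+.366)<.075)&(h[:,0]<25)&(h[:,1]>50)]
print(len(s),s.min(0),s.max(0),cv2.minEnclosingCircle(s[:,:2].astype(np.float32)))
t=P[(np.hypot(P[:,0]-p[0],P[:,1]-p[1])<.034)&(P[:,2]>p[2]+.025)&(P[:,2]<p[2]+.042)]
print('spk',len(t),np.median(t[:,2])-p[2],cv2.minEnclosingCircle(t[:,:2].astype(np.float32)), t.min(0),t.max(0))
E
```

```text
[ 0.50760624 -0.36530988  0.11688382] 0.6869097989118752
2068 [ 0.45512224 -0.42151668  0.00293132] [ 0.54530737 -0.31322101  0.00736971] ((0.5091353058815002, -0.3673802614212036), 0.05428602918982506)
spk 5010 0.03487994587343726 ((0.5053098797798157, -0.3646496534347534), 0.03336452692747116) [ 0.47710919 -0.39673584  0.14189183] [ 0.53599963 -0.33135513  0.15887799]
```

View pics/w2.png

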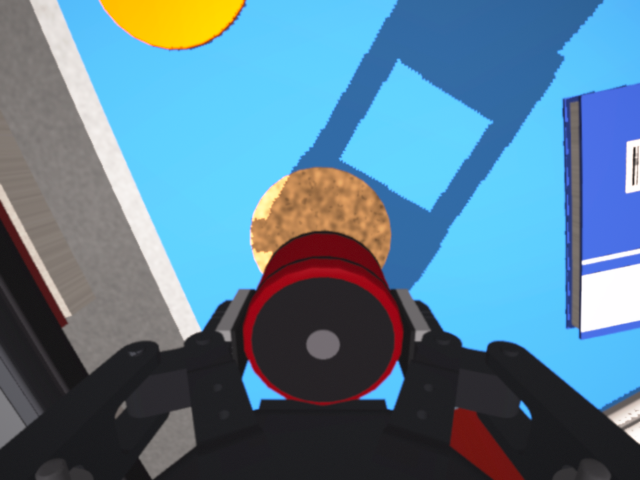

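The wrist view shows the speaker upright in the pads, with the coaster's centre about 2 to 3 mm away from it. I'll correct for that and lower.

>>> move_arm --rows '[[[-0.002,-0.001,0.02,0,0,0],[0,0,0.025,0,0,0],[0,0,0.025,0,0,0],[0,0,0.018,0,0,0],[0,0,0.008,0,0,0],[0,0,0.002,0,0,0],[0,0,0,0,0,0],[0,0,0,0,0,0]]]'

```text
clock: 8.2
tool_pos: [0.51, -0.3684, 0.0203]
orientation: [0.46, 3.106, -0.002]
force: [0.1, -0.4, -2.2]
opening: 0.687
gripper_force: 64.8
```

>>> move_arm --rows '[[[0,0,0.001,0,0,0],[0,0,0.001,0,0,0],[0,0,0,0,0,0]]]'

```text
clock: 8.57
tool_pos: [0.5093, -0.3678, 0.0172]
orientation: [-0.46, -3.108, -0.0]
force: [0.3, 0.7, -1.4]
opening: 0.686
gripper_force: 64.8
```

>>> move_arm --rows '[[[0,0,0.001,0,0,0],[0,0,0,0,0,0],[0,0,0,0,0,0]]]'

```text
clock: 8.95
tool_pos: [0.5095, -0.3679, 0.0168]
orientation: [0.46, 3.108, -0.0]
force: [-2.6, 1.3, 4.9]
opening: 0.686
gripper_force: 65.3
```

>>> move_arm --rows '[[[0,0,0,0,0,0],[0,0,0,0,0,0],[0,0,0,0,0,0],[0,0,0,0,0,0],[0,0,0,0,0,0]]]' --grip 100

```text
clock: 9.57
tool_pos: [0.5094, -0.3678, 0.0162]
orientation: [-0.46, -3.108, -0.0]
force: [-0.0, 0.6, -0.7]
opening: 0.999
gripper_force: 0.0
```

>>> move_arm --rows '[[[0,0,-0.02,0,0,0],[0,0,-0.03,0,0,0],[0,0,-0.04,0,0,0],[0,0,-0.04,0,0,0],[0,0,-0.02,0,0,0],[0,0,0,0,0,0]]]'

```text
clock: 10.32
tool_pos: [0.5103, -0.3687, 0.1685]
orientation: [0.459, 3.105, -0.004]
force: [0.4, 0.8, -1.1]
opening: 0.999
gripper_force: 0.0
```

```bash
python3 - <<'E'
from h import *
c=viewer.get_calibration('wrist'); p,M=pose(); im,d=snap('wrist','w3'); print(p)
v,u=np.mgrid[0:480:2,0:640:2]; k=[(a,b) for a,b in zip(u.ravel(),v.ravel()) if d[b,a]>0]
P=np.array([atd(c,a,b,d[b,a]) for a,b in k]); C=np.array([im[b,a] for a,b in k])
h=cv2.cvtColor(C[None].astype(np.uint8),cv2.COLOR_BGR2HSV)[0].astype(int)
near=(np.hypot(P[:,0]-.509,P[:,1]+.367)<.07)
s=P[near&(P[:,2]<.012)&(h[:,0]<25)&(h[:,1]>50)]; print('coaster',cv2.minEnclosingCircle(s[:,:2].astype(np.float32)))
t=P[near&(P[:,2]>.044)&(P[:,2]<.06)]; print('spk',np.median(t[:,2]),cv2.minEnclosingCircle(t[:,:2].astype(np.float32)))
# plan to above dock, tilt 15 fwd, grip 8 mm behind the origin
yaw=-16.; f=np.array([np.cos(np.radians(yaw)),np.sin(np.radians(yaw)),0])
M1=down(yaw+90,15); print('z',M1[:,2])
plan(np.array([.4962,.311,.26])-f*.06,M1,24)
E
```

```text
[ 0.51025821 -0.36867189  0.168532  ]
coaster ((0.5091434717178345, -0.36722174286842346), 0.054465703666210175)
spk 0.05166364753188071 ((0.5087340474128723, -0.36751577258110046), 0.029989013448357582)
z [ 0.24879283 -0.0713402  -0.96592583]
n 24 dist 705.2515716052484 turn 14.991488202435896
[0.011, 0.027, -0.004, 0.0, -0.011, -0.001]
[0.011, 0.027, -0.004, 0.0, -0.011, 0.0]
[0.011, 0.027, -0.004, 0.0, -0.011, -0.001]
[0.011, 0.027, -0.004, 0.0, -0.011, 0.0]
[0.011, 0.026, -0.005, 0.0, -0.01, -0.001]
[0.011, 0.027, -0.004, -0.001, -0.011, -0.001]
[0.011, 0.027, -0.005, 0.0, -0.011, 0.0]
[0.011, 0.027, -0.005, 0.0, -0.011, -0.001]
[0.011, 0.027, -0.004, 0.0, -0.011, 0.0]
[0.01, 0.027, -0.005, 0.0, -0.011, -0.001]
[0.011, 0.027, -0.006, 0.0, -0.011, -0.001]
[0.01, 0.027, -0.005, 0.0, -0.011, 0.0]
[0.011, 0.027, -0.005, 0.0, -0.011, -0.001]
[0.01, 0.027, -0.005, 0.0, -0.01, 0.0]
[0.01, 0.027, -0.006, 0.0, -0.011, -0.001]
[0.011, 0.027, -0.006, 0.0, -0.011, -0.001]
[0.01, 0.027, -0.005, -0.001, -0.011, 0.0]
[0.01, 0.027, -0.006, 0.0, -0.011, -0.001]
[0.01, 0.027, -0.006, 0.0, -0.011, 0.0]
[0.01, 0.027, -0.006, 0.0, -0.011, -0.001]
[0.009, 0.027, -0.006, 0.0, -0.011, -0.001]
[0.01, 0.027, -0.007, 0.0, -0.01, 0.0]
[0.01, 0.027, -0.006, 0.0, -0.011, -0.001]
[0.0092, 0.027, -0.0064, 0.0, -0.011, 0.0]
```

The speaker stands on the coaster within 0.5 mm of its middle. Next I go above the dock.

>>> move_arm --rows '[[[0.006,0.013,-0.004,0,-0.011,0],[0.011,0.027,-0.004,0,-0.011,0],[0.011,0.027,-0.004,0,-0.011,-0.001],[0.011,0.027,-0.004,0,-0.011,0],[0.011,0.027,-0.005,0,-0.011,-0.001],[0.011,0.027,-0.004,0,-0.011,-0.001],[0.011,0.027,-0.005,0,-0.011,0],[0.011,0.027,-0.005,0,-0.011,-0.001]]]'

```text
clock: 11.38
tool_pos: [0.4855, -0.1478, 0.1962]
orientation: [0.441, 3.025, -0.017]
force: [0.3, 0.0, 0.5]
opening: 1.001
gripper_force: 0.0
```

>>> move_arm --rows '[[[0.011,0.027,-0.004,0,-0.011,0],[0.01,0.027,-0.005,0,-0.011,-0.001],[0.011,0.027,-0.006,0,-0.011,-0.001],[0.01,0.027,-0.005,0,-0.011,0],[0.011,0.027,-0.005,0,-0.011,-0.001],[0.01,0.027,-0.005,0,-0.01,0],[0.01,0.027,-0.006,0,-0.011,-0.001],[0.011,0.027,-0.006,0,-0.011,-0.001]]]'

```text
clock: 12.38
tool_pos: [0.4615, 0.0837, 0.2272]
orientation: [0.421, 2.941, -0.038]
force: [-0.4, -0.0, -0.4]
opening: 1.0
gripper_force: 0.0
```

>>> move_arm --rows '[[[0.01,0.027,-0.005,0,-0.011,0],[0.01,0.027,-0.006,0,-0.011,-0.001],[0.01,0.027,-0.006,0,-0.011,0],[0.01,0.027,-0.006,0,-0.011,-0.001],[0.009,0.027,-0.006,0,-0.011,-0.001],[0.01,0.027,-0.007,0,-0.01,0],[0.01,0.027,-0.006,0,-0.011,-0.001],[0.009,0.027,-0.006,0,-0.011,0]]]'

```text
clock: 13.38
tool_pos: [0.4387, 0.3145, 0.2571]
orientation: [0.402, 2.856, -0.058]
force: [-0.5, -0.4, 0.4]
opening: 0.997
gripper_force: 0.0
```

>>> move_arm --rows '[[[0.005,0.013,0,0,0,0],[0,0,0,0,0,0],[0,0,0,0,0,0]]]'

```text
clock: 13.75
tool_pos: [0.4393, 0.3267, 0.2569]
orientation: [0.404, 2.855, -0.057]
force: [-0.5, -0.2, 0.6]
opening: 0.997
gripper_force: 0.0
```

```bash
python3 - <<'E'
from h import *
c=viewer.get_calibration('wrist'); p,M=pose(); im,d=snap('wrist','w4'); print(p,robot.state()['joints'])
ct=viewer.get_calibration('top')
v,u=np.mgrid[0:480:2,0:640:2]; k=[(a,b) for a,b in zip(u.ravel(),v.ravel()) if d[b,a]>0]
P=np.array([atd(c,a,b,d[b,a]) for a,b in k])
np.save('pics/P4.npy',P)
near=(np.hypot(P[:,0]-.496,P[:,1]-.311)<.11)
b=P[near&(P[:,2]>.006)&(P[:,2]<.014)]; print('base',cv2.minAreaRect(b[:,:2].astype(np.float32)))
s=P[near&(P[:,2]>.05)&(P[:,2]<.125)]
# scanner top plane: fit z
yaw=np.radians(-16); f=np.array([np.cos(yaw),np.sin(yaw)])
t=(s[:,:2]-[.496,.311])@f
B=s[(t<.0)&(t>-.05)]
r=cv2.minAreaRect(B[:,:2].astype(np.float32)); print('body part',r)
for lo in (-.05,-.04,-.03,-.02,-.01,0):
    q=s[(t>lo)&(t<lo+.006)]; l=(q[:,:2]-[.496,.311])@[-f[1],f[0]]; print(lo,l.min(),l.max(),(l.min()+l.max())/2,q[:,2].max())
E
```

```text
[0.43928496 0.32671386 0.25692612] [ 0.53450644  0.00367892  1.7677802  -0.20549201  1.19800386 -0.6962968 ]
base ((0.499006062746048, 0.31216123700141907), (0.08599404245615005, 0.14952927827835083), 74.61593627929688)
body part ((0.4723944365978241, 0.31953737139701843), (0.040139537304639816, 0.049955371767282486), 74.46979522705078)
-0.05 -0.017202503450044315 0.019836196365492925 0.0013168464577243046 0.10450976275861801
-0.04 -0.017566952271752697 0.020195177935390975 0.0013141128318191388 0.10275142682469673
-0.03 -0.018248485156486204 0.020806549416689663 0.0012790321301017291 0.09693649509155478
-0.02 -0.016642352189470747 0.021577314273549367 0.00246748104203931 0.09184613332813502
-0.01 -0.017310689871031723 0.020177179095769715 0.001433244612368996 0.08530394975136057
0 -0.017802114506867608 0.020742247515755513 0.0014700665044439527 0.0793503255363554
```

View pics/w4.png

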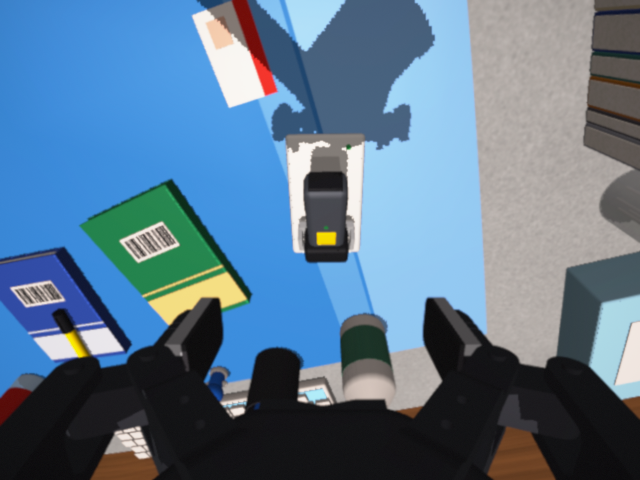

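The wrist view shows the cradle at (326,195), centred between the fingers. Its base measures 86.0 x 149.5 mm, so the fix is good: centre (0.499, 0.312), yaw -15.4°.

```bash
cat >> h.py <<'E'
YAW=-15.45; F=np.array([np.cos(np.radians(YAW)),np.sin(np.radians(YAW)),0]); DOCK=np.array([.4988,.3121,.062])
MG=down(YAW+90,8); PG=DOCK-.0058*F; PG[2]=.046
E
python3 - <<'E'
from h import *
q,N=plan(PG-.12*MG[:,2],MG,5)
plan(PG,MG,6,q,N)
E
```

```text
n 5 dist 100.09293540931552 turn 7.013475199829218
[-0.003, 0.0, 0.02, -0.001, 0.024, -0.002]
[-0.003, 0.001, 0.02, -0.001, 0.025, -0.003]
[-0.003, 0.0, 0.019, -0.001, 0.024, -0.002]
[-0.005, 0.001, 0.02, -0.001, 0.024, -0.002]
[-0.0041, 0.0002, 0.0194, -0.001, 0.025, -0.002]
n 6 dist 119.96847934564362 turn 0.026545479800458443
[0.0, 0.0, 0.02, 0.0, 0.0, 0.0]
[0.0, 0.0, 0.02, 0.0, 0.0, 0.0]
[0.0, 0.0, 0.02, 0.0, 0.0, 0.0]
[0.0, 0.0, 0.02, 0.0, 0.0, 0.0]
[0.0, 0.0, 0.02, 0.0, 0.0, 0.0]
[0.0, 0.0, 0.02, 0.0, 0.0, 0.0]
```

>>> move_arm --rows '[[[-0.003,0,0.02,-0.001,0.024,-0.002],[-0.003,0.001,0.02,-0.001,0.025,-0.003],[-0.003,0,0.019,-0.001,0.024,-0.002],[-0.005,0.001,0.02,-0.001,0.024,-0.002],[-0.004,0,0.019,-0.001,0.025,-0.002],[0,0,0,0,0,0],[0,0,0,0,0,0],[0,0,0,0,0,0]]]'

```text
clock: 14.8
tool_pos: [0.4772, 0.3193, 0.1664]
orientation: [0.402, 2.974, -0.026]
force: [0.0, -0.0, -0.1]
opening: 0.998
gripper_force: 0.0
```

```bash
python3 - <<'E'
from h import *
c=viewer.get_calibration('wrist'); p,M=pose(); im,d=snap('wrist','w5'); print(p)
v,u=np.mgrid[0:480:2,0:640:2]; P=np.array([atd(c,a,b,d[b,a]) for a,b in zip(u.ravel(),v.ravel()) if d[b,a]>0])
near=(np.hypot(P[:,0]-.496,P[:,1]-.311)<.11); b=P[near&(P[:,2]>.006)&(P[:,2]<.014)]; print('base',cv2.minAreaRect(b[:,:2].astype(np.float32)))
s=P[near&(P[:,2]>.07)&(P[:,2]<.12)]; L=np.array([-F[1],F[0]]); t=(s[:,:2]-DOCK[:2])@F[:2]
for lo in (-.04,-.03,-.02,-.01):
    q=s[(t>lo)&(t<lo+.006)]; l=(q[:,:2]-DOCK[:2])@L; print(lo,l.min(),l.max(),(l.min()+l.max())/2,q[:,2].max())
print('tool lateral',(p[:2]-DOCK[:2])@L)
plan(PG,MG,6)
E
```

```text
[0.47715138 0.31932276 0.16639146]
base ((0.4993618130683899, 0.31215953826904297), (0.08586519956588745, 0.14880158007144928), 74.76512908935547)
-0.04 -0.019488714846639398 0.02005204698034113 0.0002816660668508667 0.1016054437073845
-0.03 -0.018905851025317225 0.01976697044086192 0.00043055970777234817 0.09587042711900035
-0.02 -0.01950411279838578 0.01903472111513001 -0.00023469584162788548 0.08983982798637982
-0.01 -0.018982538694572112 0.02011599080843879 0.0005667260569333383 0.08403202058657983
tool lateral 0.0011946191248807276
n 6 dist 121.69986144706704 turn 0.14397177587617752
[0.0, 0.0, 0.02, 0.0, 0.0, 0.0]
[0.0, 0.0, 0.021, 0.001, 0.0, 0.0]
[0.0, -0.001, 0.02, 0.0, 0.001, 0.0]
[0.0, 0.0, 0.02, 0.0, 0.0, 0.0]
[0.0, 0.0, 0.02, 0.001, 0.0, 0.001]
[0.0, -0.0004, 0.0207, 0.0, 0.0, 0.0]
```

>>> move_arm --rows '[[[0,-0.001,0.02,0,0,0],[0,0,0.021,0.001,0,0],[0,0,0.02,0,0.001,0],[0,0,0.02,0,0,0],[0,0,0.02,0.001,0,0.001],[0,0,0.02,0,0,0],[0,0,0,0,0,0],[0,0,0,0,0,0]]]'

```text
clock: 15.85
tool_pos: [0.4933, 0.3137, 0.0461]
orientation: [0.405, 2.976, -0.029]
force: [0.1, 0.4, 0.5]
opening: 1.001
gripper_force: 0.0
```

>>> move_arm --rows '[[[0,0,0,0,0,0],[0,0,0,0,0,0],[0,0,0,0,0,0],[0,0,0,0,0,0],[0,0,0,0,0,0],[0,0,0,0,0,0],[0,0,0,0,0,0],[0,0,0,0,0,0]]]' --grip 0

```text
clock: 16.85
tool_pos: [0.4935, 0.3138, 0.0465]
orientation: [0.405, 2.975, -0.029]
force: [-0.5, 0.9, 4.3]
opening: 0.455
gripper_force: 62.0
```

```bash
python3 - <<'E'
from h import *
p,M=pose(); np.savez('grip.npz',p=p,M=M); s=robot.state()
print(p,p-PG,np.degrees(R.from_matrix(M.T@MG).as_rotvec()),s['force'],s['opening'],s['gripper_force'])
up=M.T@np.array([0,0,.1]); print('up 0.1 in tool',up)
E
```

```text
[0.49354646 0.31379013 0.04648873] [0.00033686 0.00014503 0.00048873] [-0.01695596  0.02343907 -0.03831636] [-0.52956993  0.91820357  4.3149201 ] 0.45546182914540506 62.0394229888916
up 0.1 in tool [-1.39578264e-02 -1.99841852e-05 -9.90211022e-02]
```

>>> move_arm --rows '[[[-0.001,0,-0.005,0,0,0],[-0.001,0,-0.01,0,0,0],[-0.003,0,-0.02,0,0,0],[-0.004,0,-0.03,0,0,0],[-0.004,0,-0.03,0,0,0],[-0.003,0,-0.02,0,0,0],[0,0,0,0,0,0],[0,0,0,0,0,0]]]'

```text
clock: 17.85
tool_pos: [0.4922, 0.3133, 0.161]
orientation: [0.405, 2.978, -0.031]
force: [-0.2, -0.8, -2.2]
opening: 0.463
gripper_force: 61.5
```

```bash
cat >> h.py <<'E'
def scan(az,pitch):
    a,t=np.radians([az,pitch]); x=np.array([np.cos(a)*np.cos(t),np.sin(a)*np.cos(t),-np.sin(t)]); y=np.array([-np.sin(a),np.cos(a),0]); return np.c_[x,y,np.cross(x,y)]
try:
    g=np.load('grip.npz'); TS_R=g['M'].T@scan(YAW,30); TS_p=g['M'].T@(DOCK-g['p'])
except Exception: pass
E
python3 - <<'E'
from h import *
ct=viewer.get_calibration('top'); im,d=snap('top','top2')
hsv=cv2.cvtColor(im,cv2.COLOR_BGR2HSV)
P=[];W=[]
for v in range(195,285):
  for u in range(240,325):
    x=atd(ct,u,v,d[v,u])
    if .012<x[2]<.03: P.append(x); W.append(hsv[v,u,1]<70 and hsv[v,u,2]>120)
P=np.array(P);W=np.array(W)
(c,wh,a)=cv2.minAreaRect(P[:,:2].astype(np.float32)); print('book',c,wh,a,len(P))
q=P[W&(np.hypot(P[:,0]-.487,P[:,1]-.088)<.05)]; print('label',cv2.minAreaRect(q[:,:2].astype(np.float32)),len(q))
p,M=pose(); print(p)
# is scanner in hand where expected
cw=viewer.get_calibration('wrist'); im,d=snap('wrist','w6')
az=a if a<45 else a-90; a_=np.radians(az); L=np.array([c[0]-.04*np.cos(a_),c[1]-.04*np.sin(a_),.02]); print('L',L,az)
S=scan(az,77); M1=S@TS_R.T; o=L-.165*S[:,0]; p1=o-M1@TS_p; print('tcp',p1,'z',M1[:,2])
np.savez('read.npz',p=p1,M=M1)
plan(p1,M1,20)
E
```

```text
book (0.5264540314674377, 0.09338567405939102) (0.1903037428855896, 0.13050873577594757) 7.714303493499756 3716
label ((0.486934632062912, 0.08876770734786987), (0.03853278607130051, 0.06914926320314407), 7.556412696838379) 283
[0.49199082 0.31327841 0.1605505 ]
L [0.48681604 0.08801633 0.02      ] 7.714303493499756
tcp [0.4350362  0.08123388 0.17422505] z [-0.62327007 -0.08472664 -0.77740325]
n 20 dist 239.3047821347099 turn 51.92606510996876
[0.0, -0.012, -0.001, 0.005, 0.04, -0.02]
[-0.001, -0.012, 0.0, 0.006, 0.041, -0.02]
[0.0, -0.012, -0.001, 0.005, 0.04, -0.02]
[0.001, -0.012, 0.0, 0.006, 0.04, -0.02]
[0.0, -0.012, 0.0, 0.005, 0.04, -0.02]
[0.001, -0.012, -0.001, 0.006, 0.041, -0.02]
[0.001, -0.012, 0.0, 0.005, 0.04, -0.02]
[0.002, -0.011, 0.0, 0.006, 0.04, -0.02]
[0.001, -0.012, 0.0, 0.005, 0.04, -0.021]
[0.002, -0.012, 0.001, 0.006, 0.041, -0.02]
[0.002, -0.012, 0.0, 0.005, 0.04, -0.02]
[0.002, -0.012, 0.0, 0.006, 0.04, -0.02]
[0.003, -0.011, 0.001, 0.005, 0.04, -0.02]
[0.002, -0.012, 0.001, 0.006, 0.041, -0.02]
[0.003, -0.012, 0.001, 0.005, 0.04, -0.02]
[0.003, -0.011, 0.001, 0.006, 0.04, -0.02]
[0.003, -0.012, 0.002, 0.005, 0.04, -0.02]
[0.004, -0.011, 0.001, 0.006, 0.041, -0.02]
[0.003, -0.011, 0.002, 0.005, 0.04, -0.02]
[0.004, -0.0113, 0.0021, 0.006, 0.04, -0.02]
```

View pics/w6.png

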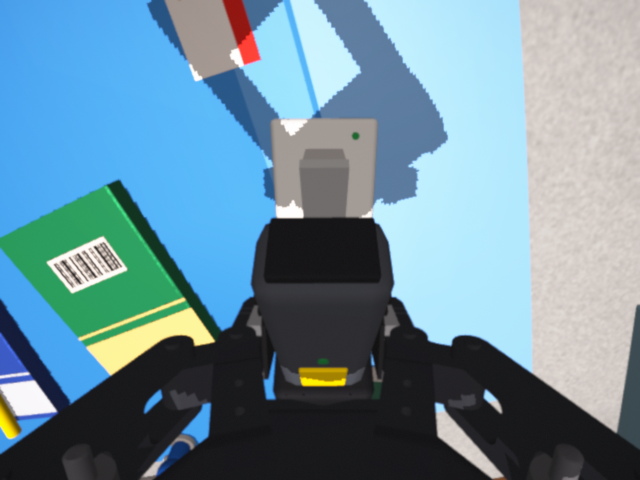

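The wrist view shows the scanner held square. Its back face spans (270-380, 220-282), and the book and sticker are unmoved. Moving to the reading pose.

>>> move_arm --rows '[[[0,-0.006,-0.001,0.003,0.02,-0.01],[0,-0.012,0,0.006,0.041,-0.02],[0,-0.012,-0.001,0.005,0.04,-0.02],[0.001,-0.012,0,0.006,0.04,-0.02],[0,-0.012,0,0.005,0.04,-0.02],[0.001,-0.012,-0.001,0.006,0.041,-0.02],[0.001,-0.012,0,0.005,0.04,-0.02],[0.002,-0.011,0,0.006,0.04,-0.02]]]'

```text
clock: 18.95
tool_pos: [0.4694, 0.2268, 0.1669]
orientation: [-0.183, -2.964, 0.045]
force: [0.1, -0.2, -1.9]
opening: 0.458
gripper_force: 61.4
```

>>> move_arm --rows '[[[0.001,-0.012,0,0.005,0.04,-0.021],[0.002,-0.012,0.001,0.006,0.041,-0.02],[0.002,-0.012,0,0.005,0.04,-0.02],[0.002,-0.012,0,0.006,0.04,-0.02],[0.003,-0.011,0.001,0.005,0.04,-0.02],[0.002,-0.012,0.001,0.006,0.041,-0.02],[0.003,-0.012,0.001,0.005,0.04,-0.02],[0.003,-0.011,0.001,0.006,0.04,-0.02]]]'

```text
clock: 19.95
tool_pos: [0.4462, 0.1338, 0.1722]
orientation: [0.052, -2.643, 0.055]
force: [0.5, -1.4, -1.6]
opening: 0.458
gripper_force: 61.4
```

>>> move_arm --rows '[[[0.003,-0.012,0.002,0.005,0.04,-0.02],[0.004,-0.011,0.001,0.006,0.041,-0.02],[0.003,-0.011,0.002,0.005,0.04,-0.02],[0.004,-0.011,0.002,0.006,0.04,-0.02],[0.002,-0.006,0.001,0.003,0.02,-0.01],[0,0,0,0,0,0]]]'

```text
clock: 20.7
tool_pos: [0.4328, 0.0821, 0.1749]
orientation: [0.164, -2.458, 0.059]
force: [0.1, 0.4, -1.7]
opening: 0.464
gripper_force: 61.5
```

```bash
python3 - <<'E'
from h import *
r=np.load('read.npz'); p,M=pose()
S=M@TS_R; o=p+M@TS_p; w=o+.065*S[:,0]; L=np.array([.4868,.0882,.02]); v=S.T@(L-w)
print('label in window frame',v,'off square',np.degrees(np.arccos(-S[2,0])),robot.state()['joints'])
im,d=snap('wrist','w7'); c=viewer.get_calibration('wrist')
def proj(X):
    q=att(c).T@(X-c['eye']); s=q[:2]/q[2]; s=s*(1+c['k1']*s@s); return np.array(c['K'])[0,0]*s+np.array(c['K'])[:2,2],q[2]
for k in ([-.065,.02,.014],[-.065,-.02,.014],[-.065,.02,-.014],[-.065,-.02,-.014],[-.03,0,.014]):
    print(k,proj(o+S@np.array(k)))
snap('scene','s7')
plan(r['p'],r['M'],1)
a=cv2.imread('pics/w7.png'); b=cv2.imread('pics/s7.png')[150:390,280:600]
cv2.imwrite('pics/c7.png',np.hstack([cv2.resize(a,(400,300)),cv2.resize(b,(400,300))]))
E
```

```text
label in window frame [ 0.10114289 -0.00090727  0.00160011] off square 13.09392344562986 [-0.01384988  0.45408771  1.5279959  -0.09655863  1.83154067 -1.71051358]
[-0.065, 0.02, 0.014] (array([401.60437355, 293.42152481]), np.float64(0.08472991636501426))
[-0.065, -0.02, 0.014] (array([240.49402288, 293.3082145 ]), np.float64(0.08476609973751766))
[-0.065, 0.02, -0.014] (array([389.03239862, 207.81003945]), np.float64(0.10100413691917741))
[-0.065, -0.02, -0.014] (array([253.71825355, 207.75555638]), np.float64(0.10104032029168081))
[-0.03, 0, 0.014] (array([321.45651944, 341.30317108]), np.float64(0.11322906271453609))
n 1 dist 2.7010270698028065 turn 0.16100438820086724
[-0.0021, -0.0016, -0.0004, 0.0, 0.003, 0.0]
```

View pics/c7.png

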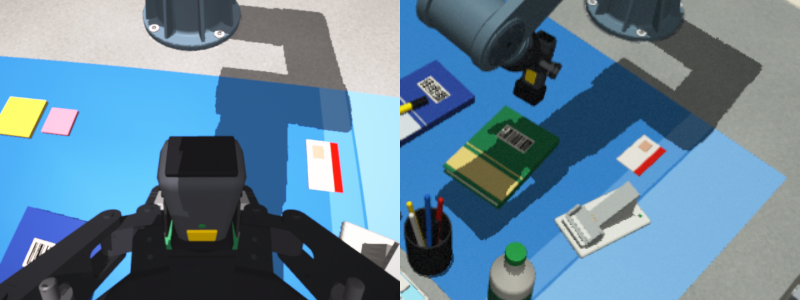

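The picture shows the scanner pointing down over the green sticker. The numbers put the sticker 101 mm ahead, under 2 mm off the beam, and 13° off square. The projected tail position matches the picture, so I hold here.

>>> move_arm --rows '[[[0,0,0,0,0,0],[0,0,0,0,0,0],[0,0,0,0,0,0],[0,0,0,0,0,0],[0,0,0,0,0,0],[0,0,0,0,0,0],[0,0,0,0,0,0],[0,0,0,0,0,0]]]'

```text
clock: 21.8
tool_pos: [0.4329, 0.0824, 0.1752]
orientation: [0.165, -2.459, 0.06]
force: [-0.1, -0.1, -1.9]
opening: 0.462
gripper_force: 61.5
```

>>> move_arm --rows '[[[0,0,0,0,0,0],[0,0,0,0,0,0],[0,0,0,0,0,0],[0,0,0,0,0,0],[0,0,0,0,0,0],[0,0,0,0,0,0],[0,0,0,0,0,0],[0,0,0,0,0,0]]]'

```text
clock: 22.8
tool_pos: [0.4328, 0.0824, 0.1751]
orientation: [0.165, -2.459, 0.06]
force: [0.0, 0.5, -1.2]
opening: 0.458
gripper_force: 61.5
```

```bash
python3 - <<'E'
from h import *
g=np.load('grip.npz'); s=robot.state(); print(s['clock'],np.abs(s['qvel']).max(),pose()[0])
a,_=snap('wrist','w8'); b=cv2.imread('pics/w7.png'); D=cv2.absdiff(a,b)[190:420,220:420].max(2); ys,xs=np.where(D>60); print('changed px',len(ys),(xs.mean()+220,ys.mean()+190,a[int(ys.mean()+190),int(xs.mean()+220)]) if len(ys) else '')
plan(g['p']+[0,0,.115],g['M'],20)
E
```

```text
22.8 0.0027537660405072156 [0.43283275 0.08239004 0.17514635]
changed px 11 (np.float64(285.45454545454544), np.float64(316.8181818181818), array([68, 62, 62], dtype=uint8))
n 20 dist 239.62285746992788 turn 51.97890273994054
[-0.004, 0.011, -0.002, -0.006, -0.04, 0.02]
[-0.004, 0.011, -0.002, -0.005, -0.041, 0.02]
[-0.004, 0.011, -0.002, -0.006, -0.04, 0.02]
[-0.003, 0.012, -0.002, -0.005, -0.04, 0.02]
[-0.003, 0.011, -0.002, -0.006, -0.041, 0.02]
[-0.004, 0.012, -0.001, -0.005, -0.04, 0.02]
[-0.003, 0.011, -0.001, -0.006, -0.04, 0.02]
[-0.003, 0.012, -0.001, -0.006, -0.04, 0.02]
[-0.002, 0.011, -0.001, -0.005, -0.041, 0.02]
[-0.003, 0.012, 0.0, -0.006, -0.04, 0.02]
[-0.002, 0.012, -0.001, -0.005, -0.04, 0.02]
[-0.002, 0.012, 0.0, -0.006, -0.041, 0.02]
[-0.002, 0.012, 0.0, -0.005, -0.04, 0.021]
[-0.001, 0.011, 0.0, -0.006, -0.04, 0.02]
[-0.001, 0.012, 0.0, -0.005, -0.041, 0.02]
[-0.001, 0.012, 0.0, -0.006, -0.04, 0.02]
[-0.001, 0.012, 0.001, -0.006, -0.04, 0.02]
[-0.001, 0.012, 0.0, -0.005, -0.041, 0.02]
[0.0, 0.012, 0.001, -0.006, -0.04, 0.02]
[0.0001, 0.0121, 0.0002, -0.005, -0.04, 0.02]
```

```bash
python3 - <<'E'
import cv2,numpy as np
for n in('w6','w7','w8'):
    r=cv2.imread(f'pics/{n}.png').astype(int)[350:372,305:340]; g=r[...,1]-r[...,[0,2]].max(2); i=np.unravel_index(g.argmax(),g.shape); print(n,i,r[i],(g>30).sum())
E
```

```text
w6 (np.int64(10), np.int64(17)) [43 92 27] 45
w7 (np.int64(10), np.int64(17)) [ 48 100  30] 46
w8 (np.int64(10), np.int64(19)) [47 99 29] 46
```

>>> move_arm --rows '[[[-0.002,0.006,-0.001,-0.003,-0.02,0.01],[-0.004,0.011,-0.002,-0.006,-0.04,0.02],[-0.004,0.011,-0.002,-0.005,-0.041,0.02],[-0.004,0.011,-0.002,-0.006,-0.04,0.02],[-0.003,0.012,-0.002,-0.005,-0.04,0.02],[-0.003,0.011,-0.002,-0.006,-0.041,0.02],[-0.004,0.012,-0.001,-0.005,-0.04,0.02],[-0.003,0.011,-0.001,-0.006,-0.04,0.02]]]'

```text
clock: 23.85
tool_pos: [0.4568, 0.17, 0.1701]
orientation: [-0.034, -2.771, 0.051]
force: [0.3, -0.3, -1.3]
opening: 0.457
gripper_force: 61.5
```

>>> move_arm --rows '[[[-0.003,0.012,-0.001,-0.006,-0.04,0.02],[-0.002,0.011,-0.001,-0.005,-0.041,0.02],[-0.003,0.012,0,-0.006,-0.04,0.02],[-0.002,0.012,-0.001,-0.005,-0.04,0.02],[-0.002,0.012,0,-0.006,-0.041,0.02],[-0.002,0.012,0,-0.005,-0.04,0.021],[-0.001,0.011,0,-0.006,-0.04,0.02],[-0.001,0.012,0,-0.005,-0.041,0.02]]]'

```text
clock: 24.85
tool_pos: [0.4812, 0.2621, 0.1652]
orientation: [-0.285, -3.085, 0.039]
force: [-0.1, 0.1, -1.0]
opening: 0.459
gripper_force: 61.5
```

>>> move_arm --rows '[[[-0.001,0.012,0,-0.006,-0.04,0.02],[-0.001,0.012,0.001,-0.006,-0.04,0.02],[-0.001,0.012,0,-0.005,-0.041,0.02],[0,0.012,0.001,-0.006,-0.04,0.02],[0,0.006,0,-0.003,-0.02,0.01],[0,0,0,0,0,0],[0,0,0,0,0,0]]]'

```text
clock: 25.72
tool_pos: [0.496, 0.3132, 0.1622]
orientation: [0.405, 2.976, -0.028]
force: [0.3, 0.1, -0.8]
opening: 0.46
gripper_force: 61.5
```

```bash
python3 - <<'E'
from h import *
g=np.load('grip.npz'); p,M=pose(); print(p-g['p'],np.degrees(R.from_matrix(M.T@g['M']).as_rotvec()))
a,_=snap('wrist','w9'); b=cv2.imread('pics/w6.png'); D=cv2.absdiff(a,b)[215:300,250:400].max(2); print('tail diff',(D>50).sum())
q,N=plan(g['p']+[0,0,.115],g['M'],1)
plan(g['p']+[0,0,.012],g['M'],6,q,N)
E
```

```text
[ 0.00242267 -0.00058502  0.11574023] [ 0.01852788 -0.03189574 -0.02347961]
tail diff 29
n 1 dist 2.7253870176697883 turn 0.05591795160719358
[0.0027, 0.0, 0.0004, 0.0, 0.0, -0.001]
n 6 dist 102.96852381012877 turn 0.03773193698855014
[0.002, 0.0, 0.017, 0.0, 0.0, 0.0]
[0.003, 0.0, 0.017, 0.0, 0.0, 0.0]
[0.002, 0.0, 0.017, 0.0, 0.0, 0.0]
[0.003, 0.0, 0.017, 0.0, 0.0, 0.0]
[0.002, 0.0, 0.017, 0.0, 0.0, 0.0]
[0.0023, -0.0001, 0.017, 0.0, 0.0, 0.0]
```

The LED gives no reading signal and the grip has not slipped (tail unchanged from before). Lowering into the cradle, first to 12 mm above it.

>>> move_arm --rows '[[[0.003,0,0,0,0,-0.001],[0.002,0,0.017,0,0,0],[0.003,0,0.017,0,0,0],[0.003,0,0.017,0,0,0],[0.003,0,0.017,0,0,0],[0.002,0,0.017,0,0,0],[0.002,0,0.017,0,0,0],[0,0,0,0,0,0]]]'

```text
clock: 26.78
tool_pos: [0.4912, 0.3139, 0.0567]
orientation: [0.404, 2.979, -0.031]
force: [-0.8, 1.4, -1.6]
opening: 0.461
gripper_force: 61.5
```

>>> move_arm --rows '[[[0,0,0,0,0,0],[0,0,0,0,0,0]]]'

```text
clock: 27.02
tool_pos: [0.4931, 0.3148, 0.0596]
orientation: [0.403, 2.974, -0.027]
force: [0.0, -0.0, -1.5]
opening: 0.459
gripper_force: 61.5
```

```bash
python3 - <<'E'
from h import *
g=np.load('grip.npz'); p,M=pose(); print((p-g['p'])*1e3,robot.state()['force'],np.degrees(R.from_matrix(M.T@g['M']).as_rotvec()))
plan(g['p']+[0,0,.001]-.0005*F,g['M'],6)
E
```

```text
[-0.39736851  0.98422466 13.12476052] [ 0.02861082 -0.03561112 -1.50071881] [0.09035959 0.06523939 0.03429033]
n 6 dist 12.1548843577444 turn 0.11660557132489627
[0.0, 0.0, 0.002, 0.0, 0.0, 0.0]
[0.001, 0.0, 0.002, 0.001, 0.0, 0.0]
[0.0, 0.0, 0.002, 0.0, 0.001, 0.0]
[0.0, -0.001, 0.002, 0.0, 0.0, 0.0]
[0.0, 0.0, 0.002, 0.0, 0.0, 0.0]
[0.0006, 0.0001, 0.002, 0.001, 0.0, 0.001]
```

>>> move_arm --rows '[[[0,-0.001,0.002,0.001,0,0],[0.001,0,0.002,0,0.001,0],[0,0,0.002,0.001,0,0],[0,0,0.002,0,0,0],[0.001,0,0.002,0,0,0],[0,0,0.001,0,0,0],[0,0,0,0,0,0],[0,0,0,0,0,0]]]'

```text
clock: 28.02
tool_pos: [0.4918, 0.3136, 0.0475]
orientation: [0.404, 2.977, -0.031]
force: [-0.2, -0.5, -1.9]
opening: 0.461
gripper_force: 61.6
```

```bash
python3 - <<'E'
from h import *
g=np.load('grip.npz'); p,M=pose(); print((p-g['p'])*1e3,robot.state()['force'],'toolframe',g['M'].T@(g['p']-p)*1e3)
E
```

```text
[-1.74878338 -0.19838109  1.05518682] [-0.23568759 -0.51927195 -1.86640709] toolframe [-1.4690362   0.65844278  1.2725578 ]
```

>>> move_arm --rows '[[[-0.001,0,0.001,0,0,0],[0,0,0,0,0,0],[0,0,0,0,0,0]]]'

```text
clock: 28.4
tool_pos: [0.493, 0.3133, 0.0467]
orientation: [0.404, 2.977, -0.031]
force: [0.4, -0.5, -0.2]
opening: 0.459
gripper_force: 61.6
```

>>> move_arm --rows '[[[0,0,0.001,0,0,0],[0,0,0,0,0,0],[0,0,0,0,0,0]]]'

```text
clock: 28.78
tool_pos: [0.4937, 0.3134, 0.0463]
orientation: [0.404, 2.975, -0.03]
force: [1.2, -1.5, 6.0]
opening: 0.462
gripper_force: 62.2
```

Contact, at the original grip pose. Release and check.

>>> move_arm --rows '[[[0,0,0,0,0,0],[0,0,0,0,0,0],[0,0,0,0,0,0],[0,0,0,0,0,0],[0,0,0,0,0,0],[0,0,0,0,0,0]]]' --grip 100

```text
clock: 29.52
tool_pos: [0.4929, 0.3132, 0.0456]
orientation: [0.404, 2.977, -0.031]
force: [-0.2, 0.3, -0.0]
opening: 0.996
gripper_force: 0.0
```

>>> move_arm --rows '[[[0,0,-0.01,0,0,0],[0,0,-0.02,0,0,0],[0,0,-0.03,0,0,0],[0,0,-0.04,0,0,0],[0,0,-0.04,0,0,0],[0,0,-0.04,0,0,0],[0,0,-0.03,0,0,0],[0,0,0,0,0,0]]]'

```text
clock: 30.52
tool_pos: [0.4663, 0.3224, 0.2586]
orientation: [0.403, 2.97, -0.024]
force: [-0.0, -0.3, -0.2]
opening: 1.001
gripper_force: 0.0
```

```bash
python3 - <<'E'
from h import *
for n in('scene','top'): snap(n,n+'9')
c=viewer.get_calibration('wrist'); im,d=snap('wrist','w10')
v,u=np.mgrid[0:480:2,0:640:2]; P=np.array([atd(c,a,b,d[b,a]) for a,b in zip(u.ravel(),v.ravel()) if d[b,a]>0])
s=P[(np.hypot(P[:,0]-.4988,P[:,1]-.312)<.11)&(P[:,2]>.03)&(P[:,2]<.12)]; L=np.array([-F[1],F[0]]); t=(s[:,:2]-DOCK[:2])@F[:2]
for lo in (-.04,-.03,-.02,-.01,.05):
    q=s[(t>lo)&(t<lo+.006)]; l=(q[:,:2]-DOCK[:2])@L; print(lo,l.min(),l.max(),q[:,2].max())
A=cv2.imread('pics/scene0.png');B=cv2.imread('pics/scene9.png')
k=lambda x:cv2.resize(x[280:380,380:500],(400,333))
cv2.imwrite('pics/c9.png',np.vstack([np.hstack([k(A),k(B)]),cv2.resize(B[100:420,120:520],(800,640))[:260]]))
E
```

```text
-0.04 -0.01997642529139743 0.01892307961388766 0.10177814572052268
-0.03 -0.01880041669596256 0.019596688424833603 0.09600784771309484
-0.02 -0.01938029906588527 0.018112539547513733 0.09049425526940413
-0.01 -0.019996608958481633 0.018807941601616505 0.08450440309592427
0.05 -0.031026710129724074 0.03169077057289632 0.05606688389615788
```

View pics/c9.png

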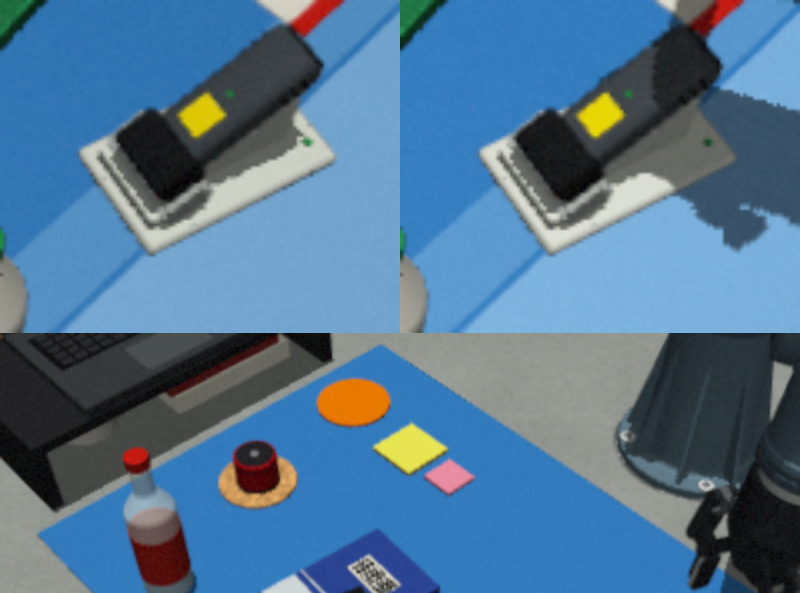

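The before and after crops show the scanner lying in the cradle as it was. Its heights agree within 1 mm, the charge light is on, and the speaker stands in the middle of the cork coaster. Handing in.

```bash
python3 -c "
from rig import robot
print(robot.hand_in())"
```

```text
the job is handed in; nothing more can be done
None
```

I handed the job in at about 31 s. The speaker stands on the middle of the cork coaster, and the scanner was held steady for over 2 s at 101 mm from the green book's sticker, 13° off square, then laid back in its cradle nose down; the scanner gives no visible read signal, so I couldn't confirm the read itself.

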